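Turn the hotplate's heat dial up four clicks and start it

ROBOT

A 6-joint arm with a two-finger parallel gripper is mounted at the origin on the work surface. World frame = base frame: x ahead of the robot, y to its left, z up, the work surface at z = 0. Lengths are in m, angles in rad, forces in N, time in s.
With the tool pointing down it reaches from about 0.425 to 0.95 m from the base axis. Payload 3.5 kg.
Tool frame: the origin (TCP) lies midway between the tips of the shut fingers; the grasp point (between the pads) lies 19 mm behind it (ctrl.pinch_z is the distance from the TCP to the grasp point, in m); z points along the fingers, y is the line along which they close (so a half turn about z gives the same grasp; the last joint's range is limited). The gripper opens to 85 mm and grips with 20 to 120 N. Pads are 22 mm wide; open, the fingers measure 114 mm over their backs; the gripper's body (76 mm by 85 mm) begins 54 mm behind the grasp point. The pads swing forward as they close: fully open they stand 13 mm farther back than shut.
Start: joints at [0.965, 0.286, 1.577, -0, 1.279, -0.15], TCP at [0.297, 0.606, 0.199] pointing down, gripper open.
Joint ranges: [-2.77, 2.77], [-0.9, 2.22], [0.21, 2.48], [-1.53, 4.67], [0.24, 2.81], [-2.84, 2.84]. Speed limits (rad/s): [2.79, 2.79, 3.14, 3.14, 3.14, 3.14].

INTERFACE

Orientations are given as a unit quaternion [x, y, z, w].
In Python, from plant import get_state, viewer, sign_off, ctrl gives the robot as it stands. The module is installed in compiled form; this text tells all that it offers.
- The arm moves only by the shell command python3 -m handwheel 'ROWS' [FORCE]. ROWS is JSON, a list that holds one entry, the list of rows, each a list of 5 numbers: the finger opening in m, from 0 to 0.0854, then the shift along the tool's x, y, z in m, then the turn about the tool's z in degrees. In form: [[[claw, x, y, z, spin], ...]]. A call has 1 to 12 rows; each row shifts and turns the commanded pose from where the row before left it, along the tool's axes as they then stand; what a row does not reach is not made up. A row lasts 1/12 s, in which the tool goes at most 41.7 mm and 7.16 degrees, less where a joint would pass 70% of its speed; a pose out of reach is approached as far as the arm can. A call is refused whole if a number of a shift passes 0.0417 or a number of a turn 7.16, either way. A call with a gripper value outside its range is refused whole. The fingers move at their own pace and stop on an object; FORCE is the grip in N (left out, the last holds). Time passes only in rows, so rows that do not move let the fingers close. It gives the time, the measured TCP pose, the force, the opening and the grip force at its end, in the units of the state.
- get_state(): the state, without advancing time (a new reading comes with each control period).
- viewer.read_camera(name): name is "scene" or "top" or "wrist"; returns the picture (480x640x3 uint8, blue, green, red); there is no depth.
- viewer.camera_params(name): a dict with "fov_y" (degrees; the focal length in pixels is half the picture's height over the tangent of half this angle, whatever the lens; pixels are square), "cx", "cy" (the principal point, pixels), "k1" (the pictures are not rectified: a ray, as slopes to the right and down, at radius r is drawn at 1 + k1 r^2 times it, then the intrinsics apply), "xyz" and "attitude" of the camera in the world; the wrist camera has in their place "hand_eye" (4x4, takes a point from camera to tool coordinates, whose origin is the TCP and whose axes are the flange's). Camera axes: x right, y up, looking along -z (the intrinsics and any distortion apply to the point x, -y, -z); pixel columns grow to the right and rows downward; lengths in m; the calibration is good to about 2 mm. A picture is of the moment at which its call begins: read the wrist's pose just before it. camera_params takes no time and is no camera call.
- sign_off(): hands the job in; it is judged then, once.
Trained networks look in the newest picture that a camera, given by its name, has taken for a name from the list of things; names that differ only in an ending like _2 or _b are one class to them, and where a whole thing is asked for, a point or a joint stands for the part that bears it (a point fixed in the world has none). Each returns a list of dicts, best first, with "confidence" (0 to 1); they miss things now and then, are a little off and sometimes report something else, mostly with a low value. They report only what shows in the picture. A call takes as long as a camera call.
- viewer.look_for(camera, name): "extent" ([left, top, width, height] as shares, 0 to 1, of the picture: columns of its width, rows of its height, round what is visible of it).
- viewer.outline_of(camera, name): "mask" (480x640 bool, what is visible of it) and "extent" ([left, top, width, height] as shares, 0 to 1, of the picture: columns of its width, rows of its height, round what is visible of it).
- viewer.pinpoint(camera, name): "xy" ([column, row] as shares, 0 to 1, of the picture: columns of its width, rows of its height: a listed point, or the origin of a listed thing).
The state is a dict: "time": time; "qpos": joint angles; "dq": joint speeds; "joint_efforts": joint torques, N m; "eef_pos": TCP position; "tcp_rot": TCP orientation; "contact_force": force on the tool from outside, world axes, zero at the start; "wrist_torque": the same for the moment, N m; "opening": opening from 0.0 (shut) to 1.0 (fully open); "finger_force": force on a finger pad.
Only numpy, scipy, OpenCV 4.12 (cv2) and the standard library are available. Lean on these libraries where they do the work, as an engineer would, in place of code of your own. Each camera call takes 0.05 s, during which the arm holds its last target. There are 200 camera calls.

TASK

The heat under the porcelain filter crucible is set too low. With a fingertip, push the hotplate's black pointer dial round clockwise (seen from above) by exactly four clicks from where it stands, without gripping the dial or forcing it past the fourth click, then press the green start button beside it right down and let it come up again. Leave the crucible, the glassware and everything else on the cart where it is.

Things in the scene. Friction and masses are not known exactly. Their poses are not given: they have to be found in the camera images.
- hotplate: White hotplate, fixed, case 330 (x) x 250 (y) x 85 mm, origin under its centre. Its +x points from the control deck (robot's side) to the heating plate behind, +y to the left. The level deck is 85 mm above the cart top; the white heating plate (190 x 200 mm, top 108 mm up, front edge 77 mm behind the dial's axis) carries the crucible.
- dial_axis (a point): On the dial's vertical axis, level with its top, 38 mm above the deck; at x -108, y -50 mm in the hotplate's frame. Black dial: round skirt 56 mm across, its top 11 mm above the deck, and a straight upright grip bar across it, 60 mm long (30 to each side of the axis), 12 mm thick, 11 to 38 mm above the deck. White line on its pointer end; either end may be pushed on its side face.
- heat_dial: The dial itself: origin on its axis, 3 mm above the deck; its +x points along the bar to the pointer.
- dial_pointer (a point): Top of the pointer end of the bar, 30 mm from the axis, 38 mm above the deck (at the end of the white line); turns with the dial.
- dial_angle (a joint): Dial angle, rad, growing clockwise from above. Clicks 0 to 9 at k x 0.5236 (30 deg), stops just beyond. At 0 the pointer points 135 deg anticlockwise of the hotplate's +x. Starts resting in 0, 1, 2 or 3. A sprung ball holds it: 0.1 Nm (4 N at 24 mm out) moves it off, the resistance fades to nothing half-way, then the dial snaps ahead of the finger into the next click; let go sooner, it falls back.
- start_button_top (a point): Centre of the top of the green push button, 28 mm across, in a dark round collar 44 mm across; 22 mm above the deck when up, at x -108, y 65 mm in the hotplate's frame (115 mm to the left of the dial's axis); moves with the button.
- start_button (a joint): Travel of the button, m, 0 up, 0.006 fully down; springs back up. Starts moving at about 1.5 N, 5 N fully down.
- crucible: White porcelain filter crucible, 38 mm across, 40 mm tall, loose on the heating plate; origin under its centre.
- weighing_bottle: Clear glass weighing bottle with lid, 43 mm across, 64 mm tall, loose on the cart beside the hotplate (either side); origin under its centre.
- dropping_bottle: Amber glass dropping bottle, 36 mm across, 93 mm tall with its rubber bulb, loose on the cart beside the hotplate (either side); origin under its centre.
- glass_rod: Rubber-tipped glass rod, 6 mm thick, 190 mm long, lying loose along its x in the aluminium tray on the left; origin below its middle.
- wash_bottle: White wash bottle with red cap, 68 mm across, 195 mm tall, loose on the right of the cart; origin under its centre.
- retort_stand: Black steel retort stand, fixed: base 130 (x) x 200 (y) mm, rod 10 mm thick and 560 mm tall, a spring clip holding a 75 mm glass funnel whose rim is 300 mm up, a beaker below it (part of it); on the right. Origin under the base's centre.

How it is judged:
On the way, in this order (a step that is already met when the one before it is completed fails the run):
1. the dial rests four clicks clockwise of where it started (distance of dial_pointer from where it was at the start of the episode between 0.0491 and 0.0544 m), for 0.3 s.
2. the green start button is pressed down (value of joint start_button above 0.0045 m), for 0.05 s.
At the end, for the whole second after the job is handed in: The dial rests four clicks (120 degrees, within 10 degrees) clockwise of its start, the start button has been pressed at least 4.5 mm down after that and is up again, and no loose thing has shifted by 10 mm (all of step 1 and value of joint dial_angle between 1.8326 and 3.92699 rad and velocity of joint dial_angle below 0.1 rad/s and value of joint start_button below 0.0015 m and distance of each of crucible, weighing_bottle, dropping_bottle, glass_rod, wash_bottle from where it was at the start of the episode below 0.01 m); the robot touches nothing.
It fails at once if the dial was turned past the fourth click (more than 140 degrees from its start) (distance of dial_pointer from where it was at the start of the episode above 0.0564 m).
It fails at once if the start button was pressed before the dial was four clicks up (value of joint start_button above 0.003 m and distance of dial_pointer from where it was at the start of the episode below 0.0491 m).
It fails at once if the dial was gripped or forced (fingers press on it with more than 25 N) (contact force between the fingers and heat_dial above 25 N).
It fails at once if a loose thing was pushed, lifted or carried (moved 10 mm) (distance of any of crucible, weighing_bottle, dropping_bottle, glass_rod, wash_bottle from where it was at the start of the episode above 0.01 m).
It fails at once if the robot struck the retort stand (2 N) (contact force between any of the arm, the fingers and retort_stand above 2 N).
It also fails if it takes over 51 s, if anything falls off the work surface, if the arm or the gripper's body presses on something with over 40 N, if the wrist force passes 120 N, or if a joint passes its speed limit or range.

## Working session

There is one attempt and no reset: what is moved stays moved. The work goes in short steps, Python scripts to look and compute and a shell command to move; the robot and the scene stay as the last step left them, time stands still between calls to the robot, and variables do not carry over. Pictures are saved under pics/ and viewed, at most 10 in all, crops included, and the job is handed in when it is done.

```bash
mkdir -p pics; cat > h.py <<'E'
import numpy as np, cv2
from scipy.spatial.transform import Rotation as R
from plant import get_state, viewer, sign_off, ctrl
def campose(name):
    p=viewer.camera_params(name)
    if 'hand_eye' in p:
        s=get_state(); T=np.eye(4); T[:3,:3]=R.from_quat(s['tcp_rot']).as_matrix(); T[:3,3]=s['eef_pos']
        T=T@np.array(p['hand_eye'])
    else:
        T=np.eye(4); a=np.array(p['attitude']); T[:3,:3]=R.from_quat(a).as_matrix() if a.size==4 else a.reshape(3,3); T[:3,3]=p['xyz']
    return p,T
def ray(p,T,u,v):
    f=240/np.tan(np.radians(p['fov_y'])/2)
    K=np.array([[f,0,p['cx']],[0,f,p['cy']],[0,0,1]])
    x,y=cv2.undistortPoints(np.array([[[float(u),float(v)]]]),K,np.array([p['k1'],0,0,0.]))[0,0]
    return T[:3,3],T[:3,:3]@np.array([x,-y,-1])
def onz(p,T,u,v,z):
    o,d=ray(p,T,u,v); return o+d*(z-o[2])/d[2]
def proj(p,T,X):
    f=240/np.tan(np.radians(p['fov_y'])/2)
    c=T[:3,:3].T@(np.array(X)-T[:3,3]); x,y=c[0]/-c[2],-c[1]/-c[2]; k=1+p['k1']*(x*x+y*y)
    return p['cx']+f*x*k,p['cy']+f*y*k
E
python3 - <<'E'
from h import *
for c in('scene','top'):
    p,T=campose(c); print(c,p); im=viewer.read_camera(c); cv2.imwrite(f'pics/{c}0.png',im)
    for n,z in(('dial_axis',.123),('dial_pointer',.123),('start_button_top',.107),('crucible',.108),('weighing_bottle',0),('dropping_bottle',0),('wash_bottle',0),('retort_stand',0),('hotplate',0)):
        r=viewer.pinpoint(c,n)
        if r:
            u,v=r[0]['xy'][0]*640,r[0]['xy'][1]*480; print(n,round(r[0]['confidence'],2),int(u),int(v),onz(p,T,u,v,z).round(4))
print(get_state())
E
```

```text
scene {'fov_y': 43.034074482087476, 'cx': 317.72322813859563, 'cy': 239.86408676436196, 'k1': -0.19313137643860542, 'xyz': array([1.22987747, 0.38551825, 1.4099498 ]), 'attitude': array([0.12339915, 0.22953383, 0.83720544, 0.48080548])}
dial_axis 0.64 355 244 [0.5596 0.0753 0.123 ]
dial_pointer 0.79 359 254 [0.5779 0.0975 0.123 ]
start_button_top 0.61 385 276 [0.5917 0.1757 0.107 ]
crucible 0.77 308 282 [0.6986 0.0263 0.108 ]
dropping_bottle 0.68 415 317 [0.6052 0.2791 0.    ]
wash_bottle 0.8 196 157 [ 0.4707 -0.5016  0.    ]
retort_stand 0.6 168 186 [ 0.5948 -0.5102  0.    ]
hotplate 0.86 334 304 [0.6737 0.0837 0.    ]
top {'fov_y': 54.38687973819266, 'cx': 316.4676614891881, 'cy': 237.21948997804498, 'k1': -0.11580391306800546, 'xyz': array([ 0.47835655, -0.02070553,  1.50912491]), 'attitude': array([ 0.03351187, -0.01760207, -0.70168423,  0.71148181])}
dial_axis 0.62 296 247 [0.5483 0.0696 0.123 ]
start_button_top 0.55 259 233 [0.5887 0.1827 0.107 ]
crucible 0.64 310 199 [0.694  0.0305 0.108 ]
weighing_bottle 0.7 340 237 [ 0.5891 -0.0624  0.    ]
dropping_bottle 0.46 236 233 [0.59
[... 188 characters left out ...]
rray([ 9.65026915e-01,  2.86283741e-01,  1.57671343e+00, -1.35541325e-05,
        1.27862259e+00, -1.49982646e-01]), 'dq': array([-3.68369240e-04, -5.66542601e-04,  4.51586376e-05, -1.21244054e-03,
        1.76532540e-03, -1.48044370e-04]), 'joint_efforts': array([ 1.88866707e-04, -4.05972219e+01, -2.92947578e+01, -1.31486672e-04,
        4.29760148e-04,  1.17280359e-05]), 'eef_pos': array([0.29706493, 0.60608706, 0.19862843]), 'tcp_rot': array([ 2.25923975e-01,  9.74144936e-01, -1.49909675e-05,  1.03174179e-06]), 'contact_force': array([-0.18250996,  0.17053542, -0.5655877 ]), 'wrist_torque': array([-0.04189207,  0.06113947, -0.00800428]), 'finger_force': 0.0, 'opening': 1.0029169581150061}
```

```bash
python3 - <<'E'
import cv2
im=cv2.imread('pics/scene0.png'); cv2.imwrite('pics/s1.png',cv2.resize(im[200:350,270:450],None,fx=4,fy=4,interpolation=cv2.INTER_CUBIC))
E
```

```text
(no output)
```

View pics/s1.png

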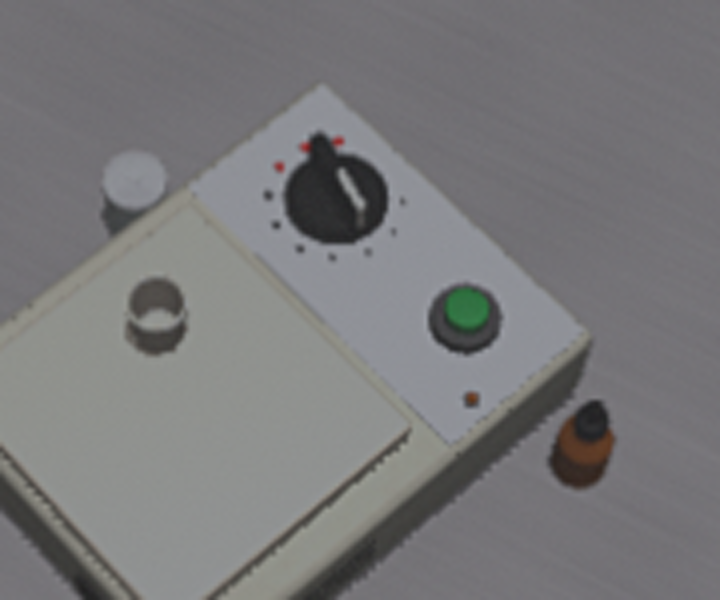

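View pics/top0.png

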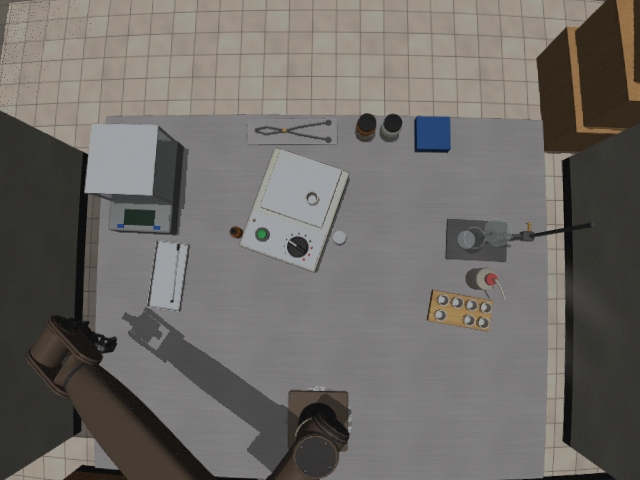

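The scene crop shows the dial at about (337,190), its white line pointing toward (362,212), the button at (467,307) and the crucible on the plate. The top view shows nothing standing between the arm and the dial, so I'll go above it.

```bash
python3 -m handwheel '[[[0,-0.01,-0.007,-0.012,0],[0,-0.028,-0.022,-0.012,0],[0,-0.03,-0.0235,-0.012,0],[0,-0.03,-0.0235,-0.012,0],[0,-0.03,-0.0235,-0.012,0],[0,-0.03,-0.0235,-0.012,0],[0,-0.03,-0.0235,-0.012,0],[0,-0.03,-0.0235,0,0],[0,-0.03,-0.0235,0,0],[0,-0.03,-0.0235,0,0],[0,-0.03,-0.0235,0,0],[0,-0.03,-0.0235,0,0]]]'
python3 -m handwheel '[[[0,-0.03,-0.0235,0,0],[0,-0.03,-0.0235,0,0],[0,-0.03,-0.0235,0,0],[0,-0.025,-0.02,0,0],[0,-0.01,-0.01,0,0],[0,0,0,0,0],[0,0,0,0,0]]]'
python3 - <<'E'
from h import *
p,T=campose('wrist'); print(p); im=viewer.read_camera('wrist'); cv2.imwrite('pics/w1.png',im)
s=get_state(); print(s['eef_pos'],s['tcp_rot'],s['opening'],s['contact_force'])
for c in('wrist','top','scene'):
    if c!='wrist': p,T=campose(c); viewer.read_camera(c)
    for n,z in(('dial_axis',.123),('dial_pointer',.123),('start_button_top',.107),('crucible',.108)):
        r=viewer.pinpoint(c,n)
        if r:
            u,v=r[0]['xy'][0]*640,r[0]['xy'][1]*480; print(c,n,round(r[0]['confidence'],2),int(u),int(v),onz(p,T,u,v,z).round(4))
E
```

```text
time: 2.0
eef_pos: [0.4848, 0.2178, 0.284]
tcp_rot: [0.226, 0.974, 0.0, 0.001]
contact_force: [0.3, 0.7, -0.2]
opening: 0.0
finger_force: 0.0
time: 2.58
eef_pos: [0.5522, 0.0745, 0.2832]
tcp_rot: [0.227, 0.974, 0.0, 0.0]
contact_force: [-0.3, 0.4, 0.3]
opening: 0.001
finger_force: 0.0
{'fov_y': 61.642657332033416, 'cx': 316.58964431473316, 'cy': 241.35527959286688, 'k1': -0.05725870369520628, 'hand_eye': array([[ 2.25317292e-04,  9.61698234e-01,  2.74110300e-01,
         6.91655445e-02],
       [ 9.99999677e-01, -4.28289477e-04,  6.80631168e-04,
        -6.30597639e-04],
       [ 7.71960349e-04,  2.74110058e-01, -9.61698019e-01,
        -1.74350799e-01],
       [ 0.00000000e+00,  0.00000000e+00,  0.00000000e+00,
         1.00000000e+00]])}
[0.55195995 0.07535944 0.28309358] [2.26043032e-01 9.74117262e-01 3.28605400e-04 8.36484317e-06] -0.0007110133190715987 [0.6974635  0.55259137 0.43453531]
wrist dial_axis 0.68 308 216 [0.5527 0.0656 0.123 ]
wrist dial_pointer 0.58 346 219 [0.5697 0.0937 0.123 ]
wrist start_button_top 0.92 438 194 [0.5885 0.1752 0.107 ]
wrist crucible 0.6 490 153 [0.5748 0.2297 0.108 ]
top dial_axis 0.91 296 245 [0.5519 0.0706 0.123 ]
top crucible 0.66 310 201 [0.6887 0.031  0.108 ]
scene dial_axis 0.83 354 244 [0.5598 0.0749 0.123 ]
scene dial_pointer 0.77 358 251 [0.5717 0.0923 0.123 ]
scene start_button_top 0.45 387 278 [0.5938 0.1824 0.107 ]
scene crucible 0.62 309 283 [0.6983 0.0295 0.108 ]
```

View pics/w1.png

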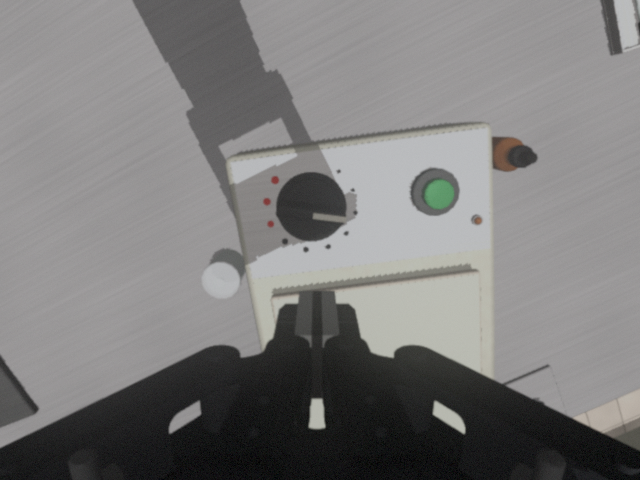

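The wrist view shows the dial centred near (310,212) with its white line running from (313,216) to (346,219), at the third tick (click 2). The button is at (439,193). The weighing bottle and dropping bottle are clear of the deck.

```bash
cat >> h.py <<'E'
def green(im):
    h=cv2.cvtColor(im,cv2.COLOR_BGR2HSV); m=cv2.inRange(h,(45,90,40),(85,255,255))
    n,l,st,c=cv2.connectedComponentsWithStats(m); i=1+np.argmax(st[1:,4]); return c[i],st[i]
E
python3 - <<'E'
from h import *
for c,f in(('wrist','w1'),('top','top0'),('scene','scene0')):
    im=cv2.imread(f'pics/{f}.png'); p,T=campose(c); g,st=green(im); print(c,g,st,onz(p,T,*g,.106))
p,T=campose('wrist'); im=cv2.imread('pics/w1.png')
for uv in((313,216),(346,219)): print(onz(p,T,*uv,.123))
# skirt: dark round blob
m=cv2.inRange(cv2.cvtColor(im,cv2.COLOR_BGR2GRAY),0,50)[:,:]; n,l,st,cc=cv2.connectedComponentsWithStats(m)
i=l[190,300]; print('skirt',st[i],cc[i], onz(p,T,*cc[i],.1))
# deck corners, z=.085
for uv in((229,157),(490,124),(245,280),(479,268)): print(uv,onz(p,T,*uv,.085))
E
```

```text
wrist [439.14451827 193.72757475] [425 180  29  28 602] [0.58801648 0.17703045 0.106     ]
top [261.36764706 233.79411765] [257 230  10   9  68] [0.58799403 0.17859188 0.106     ]
scene [386.24731183 276.94623656] [381 272  11  11  93] [0.59153027 0.17906123 0.106     ]
[0.55393704 0.06989366 0.123     ]
[0.56860666 0.09393981 0.123     ]
skirt [     0      0    640    480 246280] [320.52302664 194.09090872] [0.54334861 0.08236445 0.1       ]
(229, 157) [0.4781102  0.02144883 0.085     ]
(490, 124) [0.55505123 0.24663074 0.085     ]
(245, 280) [ 0.58963495 -0.02324712  0.085     ]
(479, 268) [0.68035783 0.19026962 0.085     ]
```

```bash
python3 -m handwheel '[[[0,0.0177,0.0185,0.01,0],[0,0,0,0.03,0],[0,0,0,0.03,0],[0,0,0,0.03,0],[0,0,0,0.025,0],[0,0,0,0.015,0],[0,0,0,0,0],[0,0,0,0,0]]]'
python3 - <<'E'
from h import *
s=get_state(); print(s['eef_pos'],s['tcp_rot'],s['contact_force'])
im=viewer.read_camera('wrist'); cv2.imwrite('pics/w2.png',im)
p,T=campose('wrist'); g,st=green(im); print(onz(p,T,*g,.106))
for n in('dial_axis','dial_pointer'):
    r=viewer.pinpoint('wrist',n)
    if r: u,v=r[0]['xy'][0]*640,r[0]['xy'][1]*480; print(n,u,v,onz(p,T,u,v,.123))
E
```

```text
time: 4.0
eef_pos: [0.5442, 0.0993, 0.142]
tcp_rot: [0.226, 0.974, -0.0, -0.001]
contact_force: [0.4, 0.1, -0.2]
opening: -0.002
finger_force: 0.0
[0.54416002 0.09932748 0.14197116] [ 2.26000723e-01  9.74126643e-01 -2.15148099e-04 -9.54205461e-04] [ 0.42902532  0.12173041 -0.21134411]
[0.5898832 0.177024  0.106    ]
dial_axis 268.992 304.99199999999996 [0.55309552 0.06663786 0.123     ]
```

View pics/w2.png

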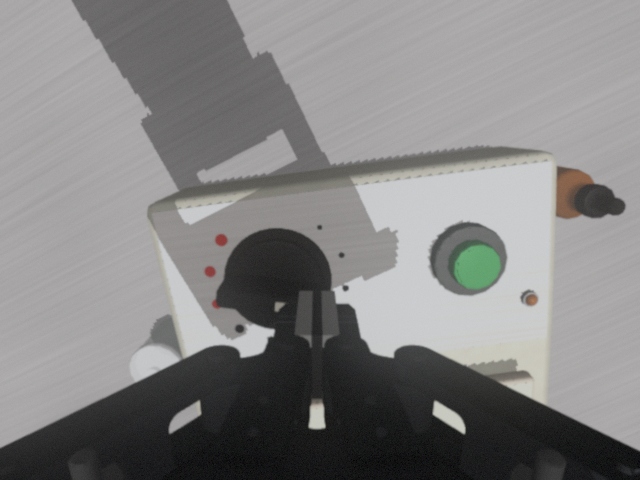

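The fingertip at (317,330) is just beyond the bar on its anticlockwise side. The bar's tail shows at (225,297). I'll go down, align and close the gap.

```bash
python3 -m handwheel '[[[0,0,0,0.02,0],[0,0,0,0.018,0],[0,0,0,0,0],[0,-0.0031,0.0024,0,7],[0,-0.002,0,0,0],[0,-0.001,0,0,0],[0,0,0,0,0],[0,0,0,0,0]]]'
python3 -m handwheel '[[[0,-0.0015,0.001,0,3.5],[0,-0.0015,0.001,0,3.5],[0,0,0,0,0],[0,0,0,0,0]]]'
```

```text
time: 4.82
eef_pos: [0.5516, 0.0985, 0.1057]
tcp_rot: [0.284, 0.959, 0.0, 0.001]
contact_force: [0.7, 0.0, 0.0]
opening: -0.002
finger_force: 0.0
time: 5.15
eef_pos: [0.5546, 0.0985, 0.1049]
tcp_rot: [0.342, 0.94, 0.0, 0.0]
contact_force: [-0.5, -0.1, -0.1]
opening: -0.0
finger_force: 0.0
```

```bash
python3 -m handwheel '[[[0,-0.0015,0.001,0,3.5],[0,0,0,0,0],[0,0,0,0,0]]]'
python3 -m handwheel '[[[0,-0.0015,0.001,0,3.5],[0,0,0,0,0],[0,0,0,0,0]]]'
python3 - <<'E'
from h import *
im=viewer.read_camera('wrist'); im2=viewer.read_camera('scene')
a=im[200:440,140:420]; b=im2[210:285,300:430]
a=cv2.resize(a,(560,480)); b=cv2.resize(b,None,fx=4,fy=4,interpolation=cv2.INTER_CUBIC)
cv2.imwrite('pics/a3.png',a); cv2.imwrite('pics/b3.png',b)
b=cv2.resize(b,(240,int(b.shape[0]*240/b.shape[1])))
a[:b.shape[0],-240:]=b; cv2.imwrite('pics/c3.png',cv2.convertScaleAbs(a,alpha=1.6,beta=10))
E
```

```text
time: 5.4
eef_pos: [0.5563, 0.0983, 0.1047]
tcp_rot: [0.37, 0.929, -0.0, -0.0]
contact_force: [1.2, 0.0, -0.6]
opening: 0.001
finger_force: 0.0
time: 5.65
eef_pos: [0.5581, 0.098, 0.1046]
tcp_rot: [0.398, 0.917, -0.0, -0.0]
contact_force: [-0.2, 0.0, -0.8]
opening: 0.002
finger_force: 0.0
```

View pics/c3.png

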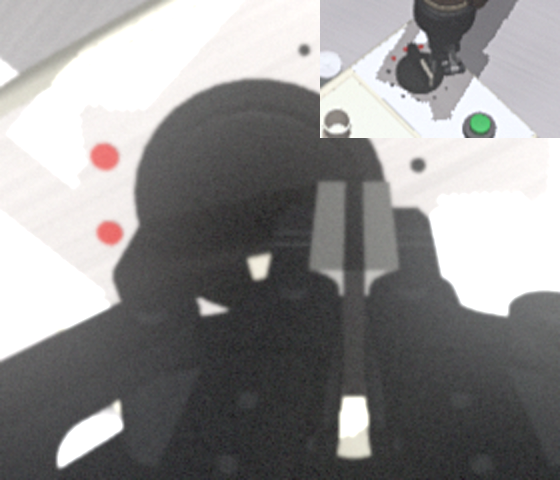

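```bash
python3 - <<'E'
from h import *
A=np.array([.5525,.069]); p,T=campose('wrist'); q,S=campose('scene')
for k in (2,3):
    a=np.radians(-18.5+135-30*k); d=np.array([np.cos(a),np.sin(a)])
    for r in(-.03,0,.005,.03):
        X=[*(A+r*d),.123]; print(k,r,np.round(proj(p,T,X)),np.round(proj(q,S,X)))
for n in('dial_axis','dial_pointer'): print(n,[(np.array(r['xy'])*[640,480],r['confidence']) for r in viewer.pinpoint('scene',n)[:1]])
E
```

```text
2 -0.03 [198. 348.] [348. 232.]
2 0 [263. 334.] [354. 241.]
2 0.005 [274. 332.] [355. 243.]
2 0.03 [331. 320.] [360. 251.]
3 -0.03 [196. 316.] [355. 231.]
3 0 [263. 334.] [354. 241.]
3 0.005 [274. 337.] [354. 243.]
3 0.03 [329. 352.] [354. 252.]
dial_axis [(array([355.2  , 244.176]), 0.96)]
dial_pointer [(array([361.472, 250.416]), 0.69)]
```

View pics/b3.png

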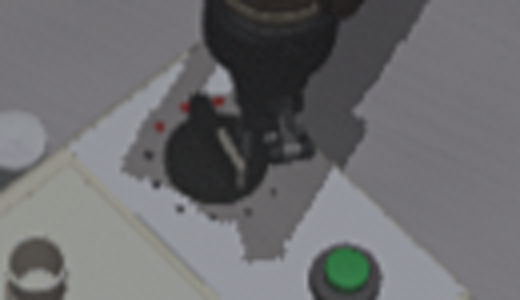

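Scene crop: the bar is still at click 2 (tail at (200,100), line tip at (240,185)), with the finger right beside it. The fingertip is thinner than I assumed, so I'll realign and feel for contact.

```bash
python3 -m handwheel '[[[0,0,0,0,-7],[0,0,-0.003,0,-6.5],[0,0,0,0,0],[0,0,0,0,0]]]'
python3 -m handwheel '[[[0,-0.0015,0,0,0],[0,0,0,0,0],[0,0,0,0,0]]]'
python3 -m handwheel '[[[0,-0.0015,0,0,0],[0,0,0,0,0],[0,0,0,0,0]]]'
```

```text
time: 6.18
eef_pos: [0.5561, 0.0956, 0.1046]
tcp_rot: [0.29, 0.957, 0.0, -0.0]
contact_force: [-0.0, -0.4, -0.4]
opening: 0.0
finger_force: 0.0
time: 6.43
eef_pos: [0.5576, 0.0948, 0.1047]
tcp_rot: [0.29, 0.957, 0.0, 0.0]
contact_force: [0.2, 0.1, 0.2]
opening: -0.001
finger_force: 0.0
time: 6.68
eef_pos: [0.5588, 0.094, 0.1046]
tcp_rot: [0.289, 0.957, -0.0, -0.0]
contact_force: [-0.0, -0.1, -0.4]
opening: 0.001
finger_force: 0.0
```

```bash
for i in 1; do :; done; python3 -m handwheel '[[[0,-0.0015,0,0,0],[0,0,0,0,0],[0,0,0,0,0]]]'
python3 -m handwheel '[[[0,-0.0015,0,0,0],[0,0,0,0,0],[0,0,0,0,0]]]'
python3 -m handwheel '[[[0,-0.0015,0,0,0],[0,0,0,0,0],[0,0,0,0,0]]]'
python3 - <<'E'
from h import *
im=viewer.read_camera('wrist'); b=viewer.read_camera('scene')[210:285,300:430]
a=cv2.resize(im[200:440,140:420],(560,480)); b=cv2.resize(b,(240,138),interpolation=cv2.INTER_CUBIC)
a[:138,-240:]=b; cv2.imwrite('pics/c4.png',cv2.convertScaleAbs(a,alpha=1.6,beta=10))
for n in('dial_axis','dial_pointer'): print(n,[(np.array(r['xy'])*[640,480],r['confidence']) for r in viewer.pinpoint('scene',n)[:1]])
E
```

```text
time: 6.93
eef_pos: [0.56, 0.0931, 0.1047]
tcp_rot: [0.289, 0.957, -0.0, 0.0]
contact_force: [-0.2, -0.4, -1.1]
opening: -0.002
finger_force: 0.0
time: 7.18
eef_pos: [0.5613, 0.0923, 0.1047]
tcp_rot: [0.289, 0.957, -0.0, 0.0]
contact_force: [0.2, -0.4, -0.3]
opening: -0.003
finger_force: 0.0
time: 7.43
eef_pos: [0.5625, 0.0915, 0.1047]
tcp_rot: [0.289, 0.957, 0.0, 0.0]
contact_force: [-0.6, 0.6, 0.5]
opening: 0.005
finger_force: 0.0
dial_axis [(array([355.712, 243.792]), 0.73)]
dial_pointer [(array([358.016, 251.184]), 0.55)]
```

View pics/c4.png

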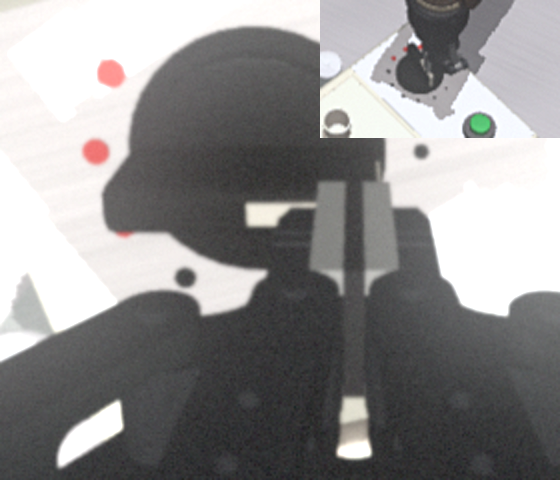

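```bash
python3 - <<'E'
from h import *
p,T=campose('wrist'); s=get_state(); print(np.round(proj(p,T,s['eef_pos'])), 'tip px seen approx', 140+352/2,200+181/2)
M=R.from_quat(s['tcp_rot']).as_matrix()
for uv in((262.5,301),(262.5,307),(262.5,313),(297,301),(297,313)):
    X=onz(p,T,*uv,.123); print(uv,X.round(4),(M.T@(X-s['eef_pos'])*1000).round(1))
g,st=green(viewer.read_camera('wrist')); X=onz(p,T,*g,.106); print('button rel tool',(M.T@(X-s['eef_pos'])*1000).round(1),X)
E
```

```text
[318. 281.] tip px seen approx 316.0 290.5
(262.5, 301) [0.5507 0.0711 0.123 ] [ -1.6 -23.5 -18.4]
(262.5, 307) [0.5529 0.0695 0.123 ] [ -4.3 -23.6 -18.4]
(262.5, 313) [0.5552 0.0678 0.123 ] [ -7.1 -23.7 -18.4]
(297, 301) [0.5587 0.0832 0.123 ] [ -1.5  -9.  -18.4]
(297, 313) [0.5633 0.0801 0.123 ] [ -7.1  -9.  -18.4]
button rel tool [26.  84.8 -1.4] [0.58770776 0.17662241 0.106     ]
```

```bash
python3 -m handwheel '[[[0,-0.0015,0,0,0],[0,0,0,0,0],[0,0,0,0,0]]]'|grep -E 'pos|force'
python3 -m handwheel '[[[0,-0.0015,0,0,0],[0,0,0,0,0],[0,0,0,0,0]]]'|grep -E 'pos|force'
python3 -m handwheel '[[[0,-0.0015,0,0,0],[0,0,0,0,0],[0,0,0,0,0]]]'|grep -E 'pos|force'
python3 - <<'E'
from h import *
im=viewer.read_camera('scene'); q,S=campose('scene'); s=get_state()
M=R.from_quat(s['tcp_rot']).as_matrix()
for n in('dial_axis','dial_pointer'): print(n,[(np.array(r['xy'])*[640,480],r['confidence']) for r in viewer.pinpoint('scene',n)[:1]])
b=cv2.convertScaleAbs(im[215:275,325:405],alpha=2,beta=10); b=cv2.resize(b,None,fx=9,fy=9,interpolation=cv2.INTER_CUBIC)
def mk(X,c):
    u,v=proj(q,S,X); cv2.circle(b,(int((u-325+.5)*9),int((v-215+.5)*9)),4,c,1)
mk(s['eef_pos'],(0,0,255)); mk(s['eef_pos']-M[:,2]*.06,(0,0,255))
for x in(-.011,.011): mk(s['eef_pos']+M[:,0]*x,(0,255,255))
a=np.radians(56.5); d=np.array([np.cos(a),np.sin(a)])
for r in(-.03,0,.03): mk([*(np.array([.5525,.069])+r*d),.123],(255,255,0))
cv2.imwrite('pics/d5.png',b)
E
```

```text
eef_pos: [0.5638, 0.0906, 0.1047]
contact_force: [0.1, 0.8, -0.2]
finger_force: 0.0
eef_pos: [0.5651, 0.0898, 0.1047]
contact_force: [0.4, -0.2, 1.1]
finger_force: 0.0
eef_pos: [0.5663, 0.089, 0.1046]
contact_force: [-0.7, 0.1, 0.6]
finger_force: 0.0
dial_axis [(array([355.328, 243.6  ]), 0.88)]
dial_pointer [(array([360.576, 247.776]), 0.86)]
```

View pics/d5.png

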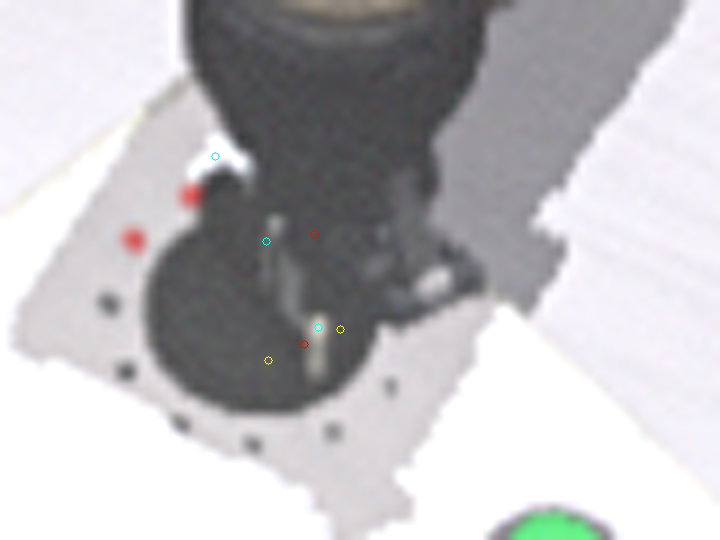

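The scene crop shows the finger beside the white line at (275,225)–(300,320), but no contact force has registered. I'll check the dial's height by triangulating.

```bash
python3 - <<'E'
from h import *
p,_=campose('wrist'); T=np.eye(4); T[:3,:3]=R.from_quat([.22604,.974117,.00033,0]).as_matrix(); T[:3,3]=[.55196,.07536,.28309]; T=T@p['hand_eye']
q,S=campose('scene'); t,U=campose('top')
def tri(*rs):
    A=np.zeros((3,3));b=np.zeros(3)
    for o,d in rs:
        d=d/np.linalg.norm(d);P=np.eye(3)-np.outer(d,d);A+=P;b+=P@o
    X=np.linalg.solve(A,b); return X.round(4),[round(1000*np.linalg.norm(np.cross(X-o,d/np.linalg.norm(d))),1) for o,d in rs]
print('button',tri(ray(p,T,439.1,193.7),ray(q,S,386.2,276.9),ray(t,U,261.4,233.8)))
print('axis net',tri(ray(p,T,308,216),ray(q,S,355.3,243.8),ray(t,U,296,246)))
print('line0',tri(ray(p,T,313,216),ray(q,S,355.5,243)))
print('line1',tri(ray(p,T,346,219),ray(q,S,360,253)))
g,st=green(viewer.read_camera('scene'));print(g)
h=viewer.read_camera('top'); g2,_=green(h); print(g2, viewer.pinpoint('top','dial_pointer')[:1])
print('now tail in wrist'); w=viewer.read_camera('wrist'); cv2.imwrite('pics/w6.png',w)
P,V=campose('wrist'); gw,_=green(w); print('button now',tri(ray(P,V,*gw),ray(q,S,*g),ray(t,U,*g2)))
y=w[200:440,140:420].copy(); y=cv2.convertScaleAbs(cv2.resize(y,None,fx=2.5,fy=2.5,interpolation=cv2.INTER_CUBIC),alpha=3,beta=0)
cv2.imwrite('pics/e6.png',y)
E
```

```text
button (array([0.5889, 0.1786, 0.1015]), [np.float64(0.3), np.float64(0.5), np.float64(0.8)])
axis net (array([0.5527, 0.0702, 0.1154]), [np.float64(4.6), np.float64(2.7), np.float64(2.2)])
line0 (array([0.5539, 0.0718, 0.1205]), [np.float64(1.8), np.float64(1.8)])
line1 (array([0.5702, 0.0947, 0.1152]), [np.float64(0.6), np.float64(0.6)])
[386.19148936 276.95744681]
[133.22580645 212.51612903] [{'xy': [0.4486, 0.5027], 'confidence': 0.38}]
now tail in wrist
button now (array([0.6083, 0.2738, 0.279 ]), [np.float64(159.9), np.float64(93.6), np.float64(215.7)])
```

View pics/e6.png

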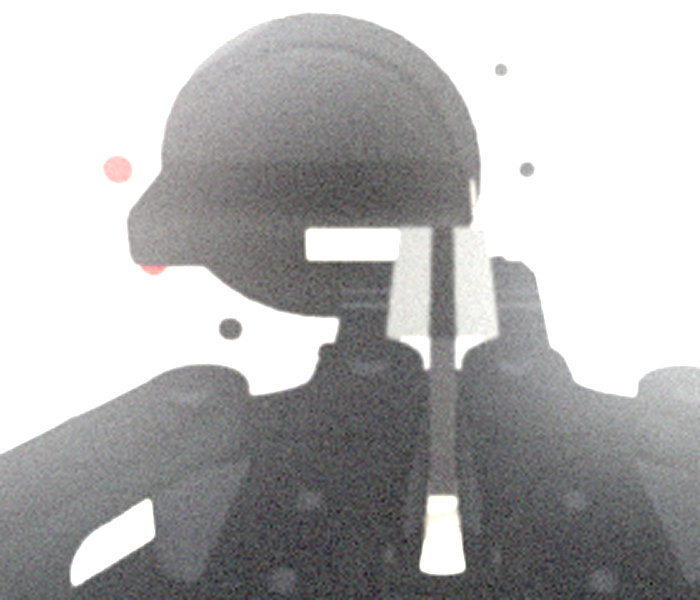

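The close-up shows the finger's end (rows 228–340) covering the white line on the bar's *top* face. The bar's side face (rows 165–222) isn't covered, so the fingertip is passing over the bar. I'll back off to the anticlockwise side and go lower, watching the vertical force.

```bash
python3 -m handwheel '[[[0,0.014,0,0,0],[0,0,0,0.003,0],[0,0,0,0.002,0],[0,0,0,0,0],[0,0,0,0,0]]]'|grep -E 'pos|force'
python3 -m handwheel '[[[0,0,0,0.002,0],[0,0,0,0,0],[0,0,0,0,0]]]'|grep -E 'pos|force'
python3 -m handwheel '[[[0,0,0,0.0015,0],[0,0,0,0,0],[0,0,0,0,0]]]'|grep -E 'pos|force'
python3 - <<'E'
from h import *
s=get_state(); r=s['eef_pos'][:2]-[.5525,.069]; a=np.radians(56.5); print(s['time'],r@[np.cos(a),np.sin(a)],r@[-np.sin(a),np.cos(a)])
print(ctrl.pinch_z,s['opening'],[x for x in dir(ctrl) if x[0]!='_'])
E
```

```text
eef_pos: [0.5543, 0.0968, 0.0994]
contact_force: [-0.2, -0.1, 0.7]
finger_force: 0.0
eef_pos: [0.5546, 0.0967, 0.0975]
contact_force: [-0.0, -0.6, 0.3]
finger_force: 0.0
eef_pos: [0.5545, 0.0968, 0.096]
contact_force: [0.8, -0.5, 0.9]
finger_force: 0.0
9.7 0.02424461795249457 0.01364791661374052
0.0187 -0.004470509979402411 ['Unreachable', 'pinch_z']
```

```bash
python3 -m handwheel '[[[0,0,0,0.002,0],[0,0,0,0,0],[0,0,0,0,0]]]'|grep -E 'pos|force'
python3 -m handwheel '[[[0,0,0,0.002,0],[0,0,0,0,0],[0,0,0,0,0]]]'|grep -E 'pos|force'
python3 -m handwheel '[[[0,0,0,0.002,0],[0,0,0,0,0],[0,0,0,0,0]]]'|grep -E 'pos|force'
python3 -m handwheel '[[[0,0,0,0.002,0],[0,0,0,0,0],[0,0,0,0,0]]]'|grep -E 'pos|force'
```

```text
eef_pos: [0.5544, 0.0968, 0.0939]
contact_force: [0.6, 0.0, -0.5]
finger_force: 0.0
eef_pos: [0.5544, 0.0968, 0.0919]
contact_force: [-1.2, 0.0, -0.0]
finger_force: 0.0
eef_pos: [0.5548, 0.0968, 0.0903]
contact_force: [0.7, -0.0, 1.2]
finger_force: 0.3
eef_pos: [0.5553, 0.0968, 0.0899]
contact_force: [-1.2, 0.1, 6.1]
finger_force: 3.4
```

```bash
python3 - <<'E'
from h import *
s=get_state(); M=R.from_quat(s['tcp_rot']).as_matrix()
f=s['contact_force'];m=s['wrist_torque'];print(f,m,'r tool mm',M.T@np.array([-m[1]/f[2],m[0]/f[2],0])*1000,s['opening'],s['time'])
w=viewer.read_camera('wrist'); cv2.imwrite('pics/w7.png',w)
y=w[180:440,140:420].copy(); y=cv2.convertScaleAbs(cv2.resize(y,None,fx=2,fy=2,interpolation=cv2.INTER_CUBIC),alpha=3,beta=0)
sc=viewer.read_camera('scene')[220:275,325:395]; cv2.imwrite('pics/s7.png',sc)
sc=cv2.convertScaleAbs(cv2.resize(sc,(240,189),interpolation=cv2.INTER_CUBIC),alpha=2,beta=10)
y[-189:,-240:]=sc
cv2.imwrite('pics/e7.png',y)
E
```

```text
[-1.21010238  0.10615403  6.10550928] [-0.01940414  0.34793631 -0.02790583] r tool mm [ 45.70175248 -34.19053892  -0.08005328] -0.00028737317153124803 10.7
```

View pics/e7.png

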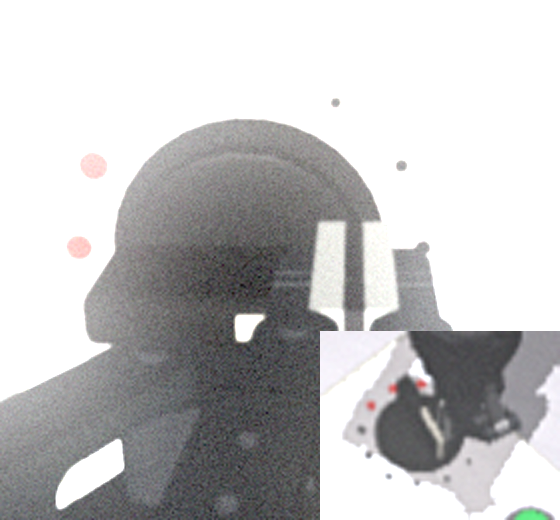

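The finger now stands on something at TCP z = 0.090. With 22 mm pads, the rows in the picture and the earlier free pass over the bar both mean the real tip is about 33 mm above the reported TCP. So it's resting on the edge of the bar's top (z 0.123). I'll step clear sideways and check that it can go lower.

```bash
python3 -m handwheel '[[[0,0,0,-0.003,0],[0,0.0075,0,0,0],[0,0,0,0,0],[0,0,0,0.003,0],[0,0,0,0.002,0],[0,0,0,0,0]]]'|grep -E 'pos|force'
python3 -m handwheel '[[[0,0,0,0.002,0],[0,0,0,0.002,0],[0,0,0,0,0]]]'|grep -E 'pos|force'
python3 -m handwheel '[[[0,0,0,0.002,0],[0,0,0,0.002,0],[0,0,0,0,0]]]'|grep -E 'pos|force'
```

```text
eef_pos: [0.5475, 0.1009, 0.085]
contact_force: [0.0, -0.0, 0.6]
finger_force: 0.0
eef_pos: [0.548, 0.1009, 0.0815]
contact_force: [0.0, 0.2, 0.2]
finger_force: 0.0
eef_pos: [0.548, 0.1009, 0.0776]
contact_force: [1.1, 0.1, 0.1]
finger_force: 0.0
```

```bash
python3 -m handwheel '[[[0,0,0,0.002,0],[0,0,0,0.002,0],[0,-0.002,0,0,0],[0,0,0,0,0],[0,0,0,0,0]]]'|grep -E 'pos|force'
python3 -m handwheel '[[[0,-0.001,0,0,0],[0,0,0,0,0],[0,0,0,0,0]]]'|grep -E 'pos|force'
python3 -m handwheel '[[[0,-0.001,0,0,0],[0,0,0,0,0],[0,0,0,0,0]]]'|grep -E 'pos|force'
python3 -m handwheel '[[[0,-0.001,0,0,0],[0,0,0,0,0],[0,0,0,0,0]]]'|grep -E 'pos|force'
```

```text
eef_pos: [0.5501, 0.0997, 0.0742]
contact_force: [-0.1, 0.8, 0.5]
finger_force: 0.0
eef_pos: [0.5509, 0.0993, 0.0742]
contact_force: [-0.0, -0.2, 0.9]
finger_force: 0.0
eef_pos: [0.5517, 0.0987, 0.0741]
contact_force: [1.2, -0.2, 0.5]
finger_force: 0.0
eef_pos: [0.5519, 0.0986, 0.0741]
contact_force: [-1.3, 1.6, 2.2]
finger_force: 1.6
```

Contact at exactly the predicted distance from the axis (17 mm). Now I'll turn about the dial's axis.

```bash
python3 -m handwheel '[[[0,-0.0022,0.0014,0,5],[0,0,0,0,0],[0,0,0,0,0]]]'|grep -E 'pos|force'
python3 -m handwheel '[[[0,-0.0022,0.0014,0,5],[0,0,0,0,0],[0,0,0,0,0]]]'|grep -E 'pos|force'
python3 -m handwheel '[[[0,-0.0022,0.0014,0,5],[0,0,0,0,0],[0,0,0,0,0]]]'|grep -E 'pos|force|rot'
```

```text
eef_pos: [0.5529, 0.0994, 0.0739]
contact_force: [-6.9, 3.9, 4.6]
finger_force: 3.9
eef_pos: [0.5537, 0.1002, 0.0737]
contact_force: [-10.7, 6.1, 7.1]
finger_force: 6.2
eef_pos: [0.5608, 0.0971, 0.0743]
tcp_rot: [0.411, 0.912, -0.0, 0.001]
contact_force: [0.2, -0.2, -0.1]
finger_force: 0.0
```

```bash
cat > chk.py <<'E'
from h import *
A=np.array([.5525,.069]); q,S=campose('scene'); im=viewer.read_camera('scene')
for n in('dial_axis','dial_pointer'): print(n,[((np.array(r['xy'])*[640,480]).round(1),r['confidence']) for r in viewer.pinpoint('scene',n)[:1]])
# score the white line over angle: bright streak on dark top, sampled 8..28 mm out
g=cv2.cvtColor(im,cv2.COLOR_BGR2GRAY).astype(np.float32); out=[]
for k in np.arange(1.5,7.6,.5):
    a=np.radians(116.5-30*k); v=[]
    for r in np.linspace(.006,.027,12):
        u,w=proj(q,S,[*(np.array([.5545,.0715])+r*np.array([np.cos(a),np.sin(a)])),.12]); v.append(cv2.getRectSubPix(g,(1,1),(u,w))[0,0])
    out.append((float(k),int(np.mean(v))))
print(out); s=get_state(); M=R.from_quat(s['tcp_rot']).as_matrix()
rel=np.array([*(s['eef_pos'][:2]-A),0]); print('p tool mm',(M.T@rel*1000).round(1),'tool y deg',np.degrees(np.arctan2(M[1,1],M[0,1])).round(1),'t',s['time'])
w=viewer.read_camera('wrist'); p,T=campose('wrist')
g=cv2.cvtColor(w,cv2.COLOR_BGR2GRAY)
print('wrist ptr',[((np.array(r['xy'])*[640,480]).round(),r['confidence']) for r in viewer.pinpoint('wrist','dial_pointer')[:1]])
for k in range(2,8):
    a=np.radians(116.5-30*k); d=np.array([np.cos(a),np.sin(a)])
    print(k,*[np.round(proj(q,S,[*(A+r*d),.123])) for r in(.03,)],'wrist ptr/tail',*[np.round(proj(p,T,[*(A+r*d),.123])) for r in(.03,-.03)])
E
python3 chk.py
```

```text
dial_axis [(array([353.4, 244.9]), 0.88)]
dial_pointer [(array([357.4, 252.4]), 0.57)]
[(1.5, 38), (2.0, 49), (2.5, 76), (3.0, 76), (3.5, 47), (4.0, 40), (4.5, 38), (5.0, 38), (5.5, 37), (6.0, 38), (6.5, 46), (7.0, 54), (7.5, 59)]
p tool mm [15.6 24.5 -0. ] tool y deg 41.4 t 13.8667
wrist ptr []
2 [360. 251.] wrist ptr/tail [331. 353.] [173. 389.]
3 [354. 252.] wrist ptr/tail [331. 390.] [168. 352.]
4 [348. 250.] wrist ptr/tail [310. 420.] [186. 318.]
5 [343. 246.] wrist ptr/tail [275. 437.] [223. 298.]
6 [342. 241.] wrist ptr/tail [234. 436.] [269. 298.]
7 [344. 235.] wrist ptr/tail [198. 419.] [309. 319.]
```

```bash
python3 -m handwheel '[[[0,-0.0019,0.0013,0,5],[0,-0.0019,0.0013,0,5],[0,-0.0019,0.0013,0,5],[0,-0.002,0.0013,0,5],[0,-0.0021,0.0013,0,5],[0,0,0,0,0],[0,0,0,0,0]]]'|grep -E 'pos|force'
python3 -m handwheel '[[[0,-0.0013,0.0008,0,3],[0,0,0,0,0],[0,0,0,0,0]]]'|grep -E 'pos|force'
python3 chk.py
```

```text
eef_pos: [0.5694, 0.0947, 0.0739]
contact_force: [-2.8, 6.9, 1.7]
finger_force: 3.6
eef_pos: [0.5715, 0.0923, 0.074]
contact_force: [-1.1, 4.1, 0.5]
finger_force: 2.0
dial_axis [(array([353.3, 245.4]), 0.56)]
dial_pointer [(array([352.8, 252. ]), 0.65)]
[(1.5, 42), (2.0, 48), (2.5, 61), (3.0, 62), (3.5, 63), (4.0, 41), (4.5, 38), (5.0, 38), (5.5, 37), (6.0, 37), (6.5, 46), (7.0, 54), (7.5, 64)]
p tool mm [17.7 24.   0. ] tool y deg 13.4 t 14.95
wrist ptr [(array([459., 290.]), 0.66)]
2 [360. 251.] wrist ptr/tail [311. 325.] [196. 422.]
3 [354. 252.] wrist ptr/tail [332. 360.] [173. 391.]
4 [348. 250.] wrist ptr/tail [330. 396.] [170. 354.]
5 [343. 246.] wrist ptr/tail [308. 426.] [189. 321.]
6 [342. 241.] wrist ptr/tail [272. 441.] [227. 302.]
7 [344. 235.] wrist ptr/tail [232. 440.] [272. 303.]
```

```bash
python3 -m handwheel '[[[0,-0.0015,0.0008,0,3],[0,0,0,0,0],[0,0,0,0,0]]]'|grep -E 'pos|force'
python3 chk.py | head -5
```

```text
eef_pos: [0.5734, 0.0893, 0.0741]
contact_force: [0.5, -0.2, -0.3]
finger_force: 0.5
dial_axis [(array([354.8, 242.6]), 0.81)]
dial_pointer [(array([350.7, 250.7]), 0.64)]
[(1.5, 38), (2.0, 39), (2.5, 44), (3.0, 62), (3.5, 66), (4.0, 59), (4.5, 39), (5.0, 38), (5.5, 37), (6.0, 38), (6.5, 46), (7.0, 54), (7.5, 41)]
p tool mm [16.3 24.1 -0. ] tool y deg 10.4 t 15.45
wrist ptr []
```

```bash
python3 -m handwheel '[[[0,-0.0007,0.0005,0,1.5],[0,0,0,0,0],[0,0,0,0,0],[0,0,0,0,0]]]'|grep -E 'pos|force'
python3 chk.py | head -5; python3 - <<'E'
from h import *
import re
q,S=campose('scene'); im=viewer.read_camera('scene'); g=cv2.cvtColor(im,cv2.COLOR_BGR2GRAY)[236:262,338:368]
print('\n'.join(' '.join('%3d'%x for x in r) for r in g))
E
```

```text
eef_pos: [0.5736, 0.0893, 0.0742]
contact_force: [-0.1, -0.3, 0.1]
finger_force: 0.1
dial_axis []
dial_pointer [(array([349.6, 251. ]), 0.63)]
[(1.5, 37), (2.0, 39), (2.5, 41), (3.0, 55), (3.5, 65), (4.0, 60), (4.5, 41), (5.0, 40), (5.5, 38), (6.0, 37), (6.5, 46), (7.0, 53), (7.5, 41)]
p tool mm [16.8 24.1 -0. ] tool y deg 8.9 t 16.0333
wrist ptr []
 99 100 101 102 101  99  95  74  65  55  36  35  34  37  35  38  36  34  33  34  35  35  34  33  35  33  33  34  35  34
100 100 101 100 103 103  97  76  80  88  54  35  35  35  33  35  35  34  36  35  35  35  36  35  36  34  34  34  34  34
100 100 102 102 102 102 102  95  95 101  64  38  36  36  34  36  34  36  34  35  35  34  32  37  32  36  36  34  32  34
100  98 100 102 103 103 104 104  88  75  51  37  36  35  36  35  34  35  37  36  36  34  33  33  34  33  32  35  32  31
 94  84  86  99 105 104  94  78  56  41  35  35  34  36  36  33  37  35  35  37  34  36  36  37  35  37  35  31  31  62
 85  64  66  94 103  95  71  42  34  35  39  36  35  36  35  36  35  37  36  36  35  36  35  35  34  34  34  28  55 127
 93  73  71  97  94  70  44 
[... 1671 characters left out ...]
  69  45  40  45  47  60  85  93  94  87  59  43  44  42  39  36  41  54  47  40  36  59  93 105 104
 89  88 101 104 104  97  70  44  38  43  56  67  75  83  79  61  53  49  40  40  38  47  55  43  39  58  89 102 103  93
102 104 103 103 105 105  97  68  47  38  44  49  59  63  58  50  52  47  41  36  36  47  48  43  58  90 105 105 103  95
104 103 103 102 105 103 106  98  89  69  47  41  45  46  42  40  42  40  37  37  37  46  62  85  93 102 104 103 102 102
101 103 102 103 103 103 101 104 107  98  91  77  55  48  43  41  42  42  39  46  58  84  94 103 103 104 103 103 103 102
101 100 101 102 104  95  75  80 100 105 106 100  93  92  92  91  89  90  90  87  94 102 104 104 102 104 103 102 103 104
```

```bash
python3 -m handwheel '[[[0,-0.0013,0.0008,0,3],[0,0,0,0,0],[0,0,0,0,0]]]'|grep -E 'pos|force'
cat > endface.py <<'E'
from h import *
# bright end face (white line wraps down it): brightest blob inside dark dial in scene
im=viewer.read_camera('scene'); g=cv2.cvtColor(im,cv2.COLOR_BGR2GRAY)[236:262,338:368]
print('\n'.join(' '.join('%3d'%x for x in r) for r in g[8:24]))
s=get_state(); M=R.from_quat(s['tcp_rot']).as_matrix(); rel=np.array([*(s['eef_pos'][:2]-[.5525,.069]),0])
print('p tool mm',(M.T@rel*1000).round(1),'tool y deg',np.degrees(np.arctan2(M[1,1],M[0,1])).round(1),'t',s['time'])
E
python3 endface.py;python3 chk.py | head -2
```

```text
eef_pos: [0.5747, 0.0882, 0.0742]
contact_force: [-0.2, 0.8, -0.5]
finger_force: 0.0
100 100 100  95  60  35  33  37  36  39  37  39  40  48  53  52  42  37  37  35  36  32  38  35  35  37  31  57 133 154
100 102 102  76  46  35  37  38  37  38  39  41  45  50  55  54  47  42  39  36  34  36  37  35  35  34  34  46 118 151
103 102 102  65  36  37  38  38  39  38  36  37  52  60  57  51  44  41  39  38  36  35  37  36  35  36  34  34  84 149
100 105  95  56  36  37  40  38  37  38  37  40  63  68  66  58  43  39  39  38  33  37  37  37  36  37  36  32  63 147
 86 100  90  53  38  37  37  40  39  35  36  51  64  70  70  57  41  37  37  36  36  38  36  37  37  38  37  33  46 119
 88 103  90  53  38  37  41  36  39  38  38  61  68  68  68  52  38  37  37  38  37  36  38  36  40  38  36  35  38  86
100 104  92  53  39  37  38  39  57  56  48  63  70  69  66  49  37  37  40  38  40  38  37  38  42  40  36  37  39  90
103 104  99  61  38  37  36  41  62  70  67  67  69  68  63  46  38  39  41  38  38  38  36  39  43  39  36  34  42  95
103 103 104  67  39  37  39  39  48  57  66  69  70  69
[... 343 characters left out ...]
2  93  89  80  57  44  45  51  57  44  36  39  53  56  46  36  34  39  70 102 105
 59  52  95 105  96  64  44  41  58  75  86  90  86  62  50  44  41  40  37  37  44  54  53  41  37  37  58  94 104 103
 90  87 100 105 105  83  58  41  47  59  67  74  76  59  51  49  42  40  38  38  43  58  50  39  38  58  88 102 104  93
105 103 103 105 104 100  93  68  48  46  49  57  55  49  48  47  42  38  37  38  45  55  43  40  58  88 103 106 102  94
103 104 102 104 104 104 105  98  89  68  51  45  40  40  42  37  36  36  35  38  40  49  59  84  94 103 104 103 104 102
p tool mm [16.8 24.  -0. ] tool y deg 6.0 t 16.4833
dial_axis [(array([356.4, 244.9]), 0.61)]
dial_pointer [(array([350.2, 251.9]), 0.64)]
```

```bash
cat > tail.py <<'E'
from h import *
p,T=campose('wrist'); viewer.read_camera('wrist'); s=get_state()
M=R.from_quat(s['tcp_rot']).as_matrix(); ty=np.degrees(np.arctan2(M[1,1],M[0,1]))
rel=np.array([*(s['eef_pos'][:2]-[.5525,.069]),0])
print('p',(M.T@rel*1000).round(1),'tool y',ty.round(1),'clk',((116.5-ty)/30).round(2),'t',s['time'],'F',s['contact_force'].round(1))
r=viewer.outline_of('wrist','heat_dial')
if r:
    m=r[0]['mask']; print(r[0]['confidence'],m.sum())
    vs,us=np.nonzero(m); pts=np.array([onz(p,T,u,v,.112)[:2] for u,v in zip(us[::3],vs[::3])])-[.5525,.069]
    rr=np.hypot(*pts.T); i=np.argsort(rr)[-40:]; a=np.degrees(np.arctan2(pts[i,1],pts[i,0]))
    t=(116.5-(a+180))/30
    print('tail click est',np.sort((t%12)).round(1)[::4],rr[i].round(3)[::13])
c,_=campose('scene'); 
for cam in('scene','top'):
    viewer.read_camera(cam) if cam=='top' else None
E
python3 tail.py
```

```text
p [16.9 24.  -0. ] tool y 5.9 clk 3.69 t 16.7833 F [ 0.1  0.4 -0.2]
0.63 6094
tail click est [6.6 6.8 6.9 7.  7.1 7.2 7.3 7.4 7.5 7.6] [0.034 0.035 0.035 0.035]
```

```bash
cat > sil.py <<'E'
from h import *
import sys
p=viewer.camera_params('wrist')
def pose(x,q):
    T=np.eye(4);T[:3,:3]=R.from_quat(q).as_matrix();T[:3,3]=x;return T@np.array(p['hand_eye'])
w1=cv2.cvtColor(cv2.imread('pics/w1.png'),cv2.COLOR_BGR2GRAY); grip=np.zeros((480,640),np.uint8); grip[288:]=(w1[288:]<75)
grip=cv2.dilate(cv2.morphologyEx(grip,cv2.MORPH_CLOSE,np.ones((25,25))),np.ones((7,7)))
def model(T,A,k):
    m=np.zeros((480,640),np.uint8); a=np.radians(116.5-30*k); d=np.array([np.cos(a),np.sin(a)]); n=np.array([-d[1],d[0]])
    t=np.linspace(0,2*np.pi,40); C=[[*(A+.028*np.array([np.cos(x),np.sin(x)])),z] for x in t for z in(.083,.093)]
    B=[[*(A+i*.03*d+j*.006*n),z] for i in(-1,1) for j in(-1,1) for z in(.093,.12)]
    for P in(C,B): cv2.fillConvexPoly(m,cv2.convexHull(np.array([proj(p,T,X) for X in P],np.float32)).astype(np.int32),1)
    return m
def fit(im,T):
    dark=(cv2.GaussianBlur(cv2.cvtColor(im,cv2.COLOR_BGR2GRAY),(3,3),0)<62).astype(np.uint8); res=[]
    for k in np.arange(1.5,7.6,.1):
        b=9
        for dx in(-.004,-.002,0,.002,.004):
            for dy in(-.004,-.002,0,.002,.004):
                m=model(T,np.array([.5525+dx,.069+dy]),k); z=cv2.dilate(m,np.ones((31,31)))&(1-grip)
                e=float(((m!=dark)&(z>0)).sum())/m.sum()
                if e<b:b=e;o=(dx,dy)
        res.append((round(b,3),round(float(k),1),o))
    return sorted(res)[:6]
if __name__=='__main__':
    if len(sys.argv)>1: print('w6',fit(cv2.imread('pics/w6.png'),pose([.5663,.089,.1046],[.289,.957,0,0])))
    s=get_state(); im=viewer.read_camera('wrist'); print(fit(im,pose(s['eef_pos'],s['tcp_rot'])),s['time'],s['contact_force'].round(1))
E
time python3 sil.py x
```

```text
w6 [(np.float64(0.144), 1.8, (0, 0.002)), (np.float64(0.145), 1.9, (0, 0.002)), (np.float64(0.148), 1.7, (0, 0.002)), (np.float64(0.151), 2.1, (0.002, 0)), (np.float64(0.154), 2.0, (0, 0.002)), (np.float64(0.155), 2.2, (0.002, 0))]
[(np.float64(0.029), 3.1, (-0.002, 0.002)), (np.float64(0.032), 3.0, (-0.002, 0.002)), (np.float64(0.032), 3.2, (-0.002, 0.002)), (np.float64(0.037), 2.9, (-0.002, 0.002)), (np.float64(0.04), 2.8, (-0.002, 0.002)), (np.float64(0.04), 3.3, (-0.002, 0.002))] 16.8833 [-0.5  0.4  1.3]
real	0m3.836s
user	0m4.133s
sys	0m0.044s
```

```bash
python3 -m handwheel '[[[0,0.004,0,0,0],[0,0,0,-0.02,0],[0,0,0,-0.04,0],[0,0,0,-0.04,0],[0,0,0,-0.03,0],[0,0,0,0,0],[0,0,0,0,0],[0,0,0,0,0]]]'|grep -E 'pos|force'
python3 sil.py
python3 - <<'E'
from h import *
p,T=campose('wrist'); im=viewer.read_camera('wrist'); cv2.imwrite('pics/w8.png',im)
g=cv2.cvtColor(im,cv2.COLOR_BGR2GRAY).astype(np.float32); A=np.array([.5525,.069])
for k in np.arange(1,8,.25):
    a=np.radians(116.5-30*k);d=np.array([np.cos(a),np.sin(a)])
    b=max(np.mean([g[int(round(v)),int(round(u))] for u,v in (proj(p,T,[*(A+[dx,dy]+r*d),.12]) for r in np.linspace(.004,.028,13))]) for dx in(-.002,0,.002) for dy in(-.002,0,.002))
    print(float(k),int(b),np.round(proj(p,T,[*(A+.03*d),.12])),end=' | ')
r=viewer.pinpoint('wrist','dial_pointer'); print('\n',[(np.array(x['xy'])*[640,480],x['confidence']) for x in r[:2]], [np.array(x['xy'])*[640,480] for x in viewer.pinpoint('wrist','dial_axis')[:1]],np.round(proj(p,T,[*A,.12])))
E
```

```text
eef_pos: [0.5736, 0.0925, 0.2033]
contact_force: [-0.0, 0.1, -0.8]
finger_force: 0.0
[(np.float64(0.201), 3.4, (0, 0.002)), (np.float64(0.203), 3.3, (0, 0.002)), (np.float64(0.204), 3.1, (0, 0.002)), (np.float64(0.204), 3.2, (0, 0.002)), (np.float64(0.204), 3.5, (0, 0.002)), (np.float64(0.21), 3.0, (0, 0.002))] 17.6 [-0.   0.1 -0.8]
1.0 47 [290. 222.] | 1.25 47 [296. 224.] | 1.5 45 [301. 226.] | 1.75 45 [307. 229.] | 2.0 45 [311. 232.] | 2.25 44 [316. 236.] | 2.5 46 [320. 240.] | 2.75 49 [323. 245.] | 3.0 55 [325. 250.] | 3.25 71 [327. 256.] | 3.5 118 [328. 261.] | 3.75 130 [328. 267.] | 4.0 128 [327. 272.] | 4.25 113 [326. 277.] | 4.5 98 [324. 282.] | 4.75 88 [321. 287.] | 5.0 85 [318. 291.] | 5.25 76 [314. 295.] | 5.5 68 [309. 299.] | 5.75 63 [305. 301.] | 6.0 71 [299. 303.] | 6.25 76 [294. 305.] | 6.5 78 [289. 306.] | 6.75 76 [283. 306.] | 7.0 76 [277. 305.] | 7.25 83 [272. 304.] | 7.5 81 [266. 302.] | 7.75 84 [261. 300.] | 
 [(array([331.328, 270.384]), 0.57)] [array([282.496, 264.096])] [283. 265.]
```

From above, the white line lies at click 4 (pointer at about (330,270)), so two clicks are done. I'll go back down and carry on.

```bash
python3 -m handwheel '[[[0,0,0,0.03,0],[0,0,0,0.04,0],[0,0,0,0.035,0],[0,0,0,0.02,0],[0,0,0,0.005,0],[0,-0.004,0,0,0],[0,-0.0021,0.0013,0,5],[0,-0.0021,0.0013,0,5],[0,0,0,0,0],[0,0,0,0,0]]]'|grep -E 'pos|force'
python3 -m handwheel '[[[0,-0.0021,0.0013,0,5],[0,0,0,0,0],[0,0,0,0,0]]]'|grep -E 'force'
python3 -m handwheel '[[[0,-0.0021,0.0013,0,5],[0,0,0,0,0],[0,0,0,0,0]]]'|grep -E 'force'
python3 tail.py|head -1
```

```text
eef_pos: [0.5789, 0.084, 0.0761]
contact_force: [0.2, 0.2, 1.3]
finger_force: 0.0
contact_force: [1.2, 5.0, -0.9]
finger_force: 2.4
contact_force: [1.5, 10.4, -0.3]
finger_force: 5.0
p [20.8 24.2  0.2] tool y -14.1 clk 4.35 t 19.1833 F [1.9 9.9 0.4]
```

```bash
python3 -m handwheel '[[[0,-0.001,0,0,-3],[0,-0.001,0,0,-3],[0,0,0,0,0],[0,0,0,0,0]]]'|grep -E 'force'
python3 tail.py|head -1
python3 -m handwheel '[[[0,-0.0015,0.0003,0,1],[0,0,0,0,0],[0,0,0,0,0]]]'|grep -E 'force'
python3 tail.py|head -1
```

```text
contact_force: [-0.8, 6.0, 0.4]
finger_force: 3.3
p [15.2 25.7  0.1] tool y -8.0 clk 4.15 t 19.6667 F [0.1 6.9 0.5]
contact_force: [0.7, 2.7, 2.6]
finger_force: 1.4
p [12.  26.3  0.1] tool y -9.0 clk 4.18 t 20.0667 F [0.2 2.5 0.7]
```

```bash
python3 -m handwheel '[[[0,-0.0015,0.0003,0,1],[0,0,0,0,0],[0,0,0,0,0]]]'|grep -E 'force'
python3 tail.py|head -1
```

```text
contact_force: [-0.1, 0.6, -0.0]
finger_force: 0.0
p [ 9.7 24.8 -0. ] tool y -10.1 clk 4.22 t 20.4667 F [ 0. -0.  0.]
```

```bash
cat > top.py <<'E'
from h import *
p,T=campose('wrist'); im=viewer.read_camera('wrist'); cv2.imwrite('pics/w9.png',im)
g=cv2.cvtColor(im,cv2.COLOR_BGR2GRAY).astype(np.float32); A=np.array([.5525,.069])
for k in np.arange(3,7.6,.25):
    a=np.radians(116.5-30*k);d=np.array([np.cos(a),np.sin(a)])
    b=max(np.mean([g[int(round(v)),int(round(u))] for u,v in (proj(p,T,[*(A+[dx,dy]+r*d),.12]) for r in np.linspace(.004,.028,13))]) for dx in(-.002,0,.002) for dy in(-.002,0,.002))
    print(float(k),int(b),np.round(proj(p,T,[*(A+.03*d),.12])),end=' | ')
print([(np.array(x['xy'])*[640,480],x['confidence']) for x in viewer.pinpoint('wrist','dial_pointer')[:1]],get_state()['time'])
E
python3 -m handwheel '[[[0,0.003,0,0,0],[0,0,0,-0.02,0],[0,0,0,-0.04,0],[0,0,0,-0.04,0],[0,0,0,-0.03,0],[0,0,0,0,0],[0,0,0,0,0]]]'|grep -E 'pos|force'
python3 top.py
```

```text
eef_pos: [0.5813, 0.0778, 0.2071]
contact_force: [-0.4, 0.5, -0.7]
finger_force: 0.0
3.0 46 [312. 227.] | 3.25 45 [315. 232.] | 3.5 45 [317. 237.] | 3.75 47 [319. 242.] | 4.0 51 [320. 248.] | 4.25 59 [320. 253.] | 4.5 76 [320. 259.] | 4.75 114 [319. 264.] | 5.0 129 [317. 269.] | 5.25 128 [314. 274.] | 5.5 111 [311. 278.] | 5.75 103 [307. 282.] | 6.0 94 [303. 285.] | 6.25 86 [298. 288.] | 6.5 86 [293. 291.] | 6.75 81 [288. 292.] | 7.0 78 [282. 293.] | 7.25 81 [277. 293.] | 7.5 81 [271. 293.] | [(array([318.976, 273.984]), 0.63)] 21.25
```

Third click done (line at click 5). I'll realign in the air and go down for the last one.

```bash
python3 -m handwheel '[[[0,0,0,0.02,7],[0,0,0,0.02,7],[0,0,0,0,7],[0,-0.0035,0.005,0,2.4],[0,0,0,0.035,0],[0,0,0,0.035,0],[0,0,0,0.018,0],[0,0,0,0.004,0],[0,0,0,0,0],[0,-0.0015,0,0,0],[0,0,0,0,0],[0,0,0,0,0]]]'|grep -E 'pos|force'
python3 tail.py|head -1
```

```text
eef_pos: [0.5827, 0.0708, 0.074]
contact_force: [0.6, 0.2, -0.5]
finger_force: 0.0
p [18.1 24.   0.1] tool y -33.5 clk 5.0 t 22.3 F [0.3 0.  0.1]
```

```bash
python3 -m handwheel '[[[0,-0.0032,0.0014,0,5],[0,-0.0022,0.0014,0,5],[0,0,0,0,0],[0,0,0,0,0]]]'|grep -E 'force'
python3 -m handwheel '[[[0,-0.0013,0.0008,0,3],[0,0,0,0,0],[0,0,0,0,0]]]'|grep -E 'force'
python3 tail.py|head -1
```

```text
contact_force: [2.5, 3.2, 0.3]
finger_force: 2.0
contact_force: [2.2, 1.5, 2.3]
finger_force: 1.5
p [17.1 23.7  0.1] tool y -46.5 clk 5.43 t 23.0333 F [1.4 2.8 3. ]
```

```bash
python3 -m handwheel '[[[0,-0.0013,0.0008,0,3],[0,0,0,0,0],[0,0,0,0,0]]]'|grep -E 'force'
python3 tail.py|head -1
```

```text
contact_force: [1.5, 0.5, 2.3]
finger_force: 1.0
p [16.  23.5  0. ] tool y -49.4 clk 5.53 t 23.4333 F [1.9 1.6 0.6]
```

```bash
python3 -m handwheel '[[[0,-0.0011,0.0007,0,2.5],[0,0,0,0,0],[0,0,0,0,0]]]'|grep -E 'force'
python3 tail.py|head -1
```

```text
contact_force: [1.5, -0.5, 0.6]
finger_force: 0.6
p [15.6 23.1 -0. ] tool y -51.9 clk 5.61 t 23.8333 F [ 0.7 -0.6 -0. ]
```

```bash
python3 -m handwheel '[[[0,-0.0009,0.0007,0,2.5],[0,0,0,0,0],[0,0,0,0,0]]]'|grep -E 'force'
python3 -m handwheel '[[[0,0.003,0,0,0],[0,0,0,-0.02,0],[0,0,0,-0.04,0],[0,0,0,-0.04,0],[0,0,0,-0.03,0],[0,0,0,0,0],[0,0,0,0,0]]]'|grep -E 'pos|force'
python3 top.py; python3 tail.py|head -1
```

```text
contact_force: [0.3, 0.1, 0.7]
finger_force: 0.0
eef_pos: [0.583, 0.0614, 0.205]
contact_force: [-0.0, 0.3, -1.1]
finger_force: 0.0
3.0 52 [286. 221.] | 3.25 51 [292. 223.] | 3.5 51 [297. 224.] | 3.75 50 [303. 227.] | 4.0 49 [307. 230.] | 4.25 49 [312. 234.] | 4.5 52 [316. 239.] | 4.75 55 [319. 243.] | 5.0 63 [321. 249.] | 5.25 73 [323. 254.] | 5.5 108 [324. 259.] | 5.75 129 [324. 265.] | 6.0 128 [323. 270.] | 6.25 119 [322. 275.] | 6.5 95 [320. 280.] | 6.75 85 [317. 285.] | 7.0 81 [314. 289.] | 7.25 74 [310. 293.] | 7.5 73 [306. 297.] | [(array([326.016, 267.792]), 0.89)] 24.8667
p [18.2 22.3 -0.1] tool y -54.5 clk 5.7 t 24.9167 F [-0.3  0.6 -0.4]
```

Fourth click done (line at click 6, pointer at (326,268)). Now the button.

```bash
python3 -m handwheel '[[[0,0.0182,-0.0229,0,0],[0,0.0182,-0.0229,0,0],[0,0.0182,-0.0229,0,0],[0,0.0183,-0.023,0,0],[0,0,0,0.035,0],[0,0,0,0.04,0],[0,0,0,0.03,0],[0,0,0,0.015,0],[0,0,0,0,0],[0,0,0,0,0]]]'|grep -E 'pos|force'
python3 - <<'E'
from h import *
im=viewer.read_camera('wrist'); g,st=green(im); p,T=campose('wrist'); print(g,st,onz(p,T,*g,.106))
E
python3 -m handwheel '[[[0,0,0,0.004,0],[0,0,0,0,0],[0,0,0,0,0]]]'|grep -E 'pos|force'
python3 -m handwheel '[[[0,0,0,0.003,0],[0,0,0,0,0],[0,0,0,0,0]]]'|grep -E 'pos|force'
```

```text
eef_pos: [0.5865, 0.1781, 0.0802]
contact_force: [0.6, -0.3, 1.2]
finger_force: 0.0
[322.63703704 286.29053498] [ 288  270   66   36 1215] [0.59548529 0.17998306 0.106     ]
eef_pos: [0.5885, 0.1783, 0.0793]
contact_force: [-0.2, -0.6, -0.1]
finger_force: 0.0
eef_pos: [0.5877, 0.1783, 0.0752]
contact_force: [-0.3, -0.6, -0.5]
finger_force: 0.0
```

```bash
python3 -m handwheel '[[[0,0,0,0.003,0],[0,0,0,0,0],[0,0,0,0,0]]]'|grep -E 'pos|contact'
python3 -m handwheel '[[[0,0,0,0.003,0],[0,0,0,0,0],[0,0,0,0,0]]]'|grep -E 'pos|contact'
python3 -m handwheel '[[[0,0,0,0.002,0],[0,0,0,0,0],[0,0,0,0,0]]]'|grep -E 'pos|contact'
python3 -m handwheel '[[[0,0,0,0.002,0],[0,0,0,0,0],[0,0,0,0,0]]]'|grep -E 'pos|contact'
```

```text
eef_pos: [0.5881, 0.1783, 0.0726]
contact_force: [-0.7, -0.3, 2.4]
eef_pos: [0.5883, 0.1784, 0.0697]
contact_force: [-0.5, 0.1, 4.2]
eef_pos: [0.5883, 0.1784, 0.0683]
contact_force: [-1.1, -0.1, 7.6]
eef_pos: [0.5884, 0.1784, 0.0682]
contact_force: [-5.5, -1.2, 14.7]
```

The button gave way as a spring over about 5.5 mm and then bottomed out. Release, rise and check.

```bash
python3 -m handwheel '[[[0,0,0,-0.01,0],[0,0,0,-0.03,0],[0,0,0,-0.04,0],[0,0,0,-0.04,0],[0,0,0,-0.02,0],[0,-0.02,-0.01,0,0],[0,-0.02,-0.01,0,0],[0,0,0,0,0],[0,0,0,0,0],[0,0,0,0,0]]]'|grep -E 'time|pos|contact'
python3 - <<'E'
from h import *
p,T=campose('wrist'); im=viewer.read_camera('wrist')
g,st=green(im); print('button',onz(p,T,*g,.106))
q,S=campose('scene'); im=viewer.read_camera('scene')
print(green(im)[0])
for n in('dial_pointer','crucible','weighing_bottle','dropping_bottle','wash_bottle'):
    print(n,[((np.array(r['xy'])*[640,480]).round(),round(r['confidence'],2)) for r in viewer.pinpoint('scene',n)[:1]])
E
python3 top.py
```

```text
time: 28.23
eef_pos: [0.5436, 0.1713, 0.2044]
contact_force: [0.4, 0.1, -1.1]
button [0.58891576 0.17706016 0.106     ]
[386.14583333 277.05208333]
dial_pointer [(array([342., 243.]), 0.58)]
crucible [(array([334., 305.]), 0.64)]
weighing_bottle [(array([302., 255.]), 0.61)]
dropping_bottle [(array([414., 319.]), 0.47)]
wash_bottle [(array([197., 156.]), 0.89)]
3.0 58 [451. 266.] | 3.25 59 [456. 268.] | 3.5 59 [461. 269.] | 3.75 61 [466. 272.] | 4.0 73 [470. 275.] | 4.25 85 [474. 278.] | 4.5 94 [477. 282.] | 4.75 94 [479. 287.] | 5.0 86 [481. 292.] | 5.25 100 [482. 297.] | 5.5 143 [482. 302.] | 5.75 183 [482. 307.] | 6.0 183 [481. 312.] | 6.25 168 [479. 316.] | 6.5 166 [477. 321.] | 6.75 157 [473. 326.] | 7.0 166 [470. 330.] | 7.25 167 [466. 333.] | 7.5 161 [461. 336.] | [(array([485.888, 310.896]), 0.89)] 28.6833
```

The dial is at click 6 and the button is up. The network's crucible point has jumped to where the hotplate's origin projects, so I'll compare pixels there with the first picture before handing in.

```bash
python3 - <<'E'
from h import *
a=cv2.imread('pics/scene0.png'); b=viewer.read_camera('scene')
for n,(u,v) in dict(crucible=(308,278),weigh=(303,246),drop=(415,312),wash=(196,150)).items():
    t=cv2.cvtColor(a[v-14:v+14,u-12:u+12],6); m=cv2.matchTemplate(cv2.cvtColor(b[v-26:v+26,u-24:u+24],6),t,cv2.TM_CCOEFF_NORMED); _,c,_,l=cv2.minMaxLoc(m); print(n,round(c,3),l[0]-12,l[1]-12)
E
```

```text
crucible 1.0 0 0
weigh 0.999 0 0
drop 0.999 0 0
wash 0.999 0 0
```

```bash
python3 -c "
from plant import sign_off; print(sign_off())"
```

```text
the job is handed in; nothing more can be done
None
```

I turned the dial four clicks clockwise (click 2 to click 6), pressed the start button right down and let it come back up, then handed the job in at about 29 s; no verdict came back. The crucible, both small bottles and the wash bottle hadn't moved in the scene picture; I didn't check the glass rod, but the arm never went near it after setting out.

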